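# Find a damper tube's balance point and rest it level

## Task

A weight has jammed somewhere inside the closed square tube, so nobody knows where along its length it balances. Draw the tube out of its cover, lay it on the worktop clear of the cover and let go; then take it up again, feel where its balance point is, and rest it level on the flat top of the balancing stand so that it stays there by itself, touching nothing else. Leave the jar, tin, cup, vee block and spanner where they are.

Things in the scene. Friction and masses are not known exactly. Their poses are not given: they have to be found in the camera images.
- tube: closed square aluminium tube with dark end plugs, 260 mm long (its x), 24 x 24 mm, 0.5 to 0.6 kg; origin at the centre of its underside. A heavy slug is jammed inside and stays put when handled: the balance point lies up to 70 mm from the middle along x, either way, and cannot be seen. At the start it lies on the worktop under the cover, one end sticking out 50 to 65 mm
- tube_mid (a point): the geometric middle of the tube, 12 mm above its underside, axes as the tube
- cover: fixed grey sheet-steel storage cover, an upside-down channel without floor, 210 mm long (its x), 40 mm wide, 36 mm high; passage 32 mm wide and high, open only at its -x end; two screwed flanges, with screw heads 6 mm high, reach 36 mm either side of its axis. Origin at the centre of its underside, on the worktop
- cover_mouth (a point): the centre of the cover's open end, at worktop height; the tube is drawn out in the cover's -x direction
- stand: fixed steel balancing stand, 55 mm high: base plate 90 x 70 x 10 mm, stepped stem, flat top 14 mm along its x and 22 mm along its y. Origin at the centre of its underside. Laid along the stand's x, the tube stays level only if its balance point is within about 6 mm of the top's centre; else it tips
- stand_top (a point): the centre of the stand's flat top, 55 mm above the worktop, axes as the stand. Behind the stand a fixed wooden crate of tools, about 0.2 m high, fills the worktop from a near corner at world x 0.59, y -0.05 back to x 0.91, y 0.03 on its left and x 0.66, y -0.33 on its right: keep the hand clear of it
- jar: dye jar with white cap, 51 mm across, 65 mm high, loose; leave it alone; origin at the centre of its underside
- tin: flat wallet tin 110 x 65 x 26 mm, loose; leave it alone; origin at the centre of its underside
- cup: small white plastic cup, 48 mm across, 29 mm high, loose; leave it alone; origin at the centre of its underside
- vee: steel vee block 40 x 44 x 30 mm, loose; leave it alone; origin at the centre of its underside
- spanner: combination spanner, 190 mm long (along its y), 27 mm wide, 8 mm thick, loose; leave it alone; origin at the centre of its underside

How it is judged:
By the outcome, as a careful person would: the job done as asked, in the order asked, and still so for the second after the job is handed in, with the robot touching nothing.
It also fails if it takes over 67 s, if anything falls off the work surface, if the arm or the gripper's body presses on something with over 40 N, if the wrist force passes 120 N, or if a joint passes its speed limit or range.

## Robot

A 6-joint arm with a two-finger parallel gripper is mounted at the origin on a cart in front of the work surface, level with it; the furniture and walls round the work are solid. World frame = base frame: x ahead of the robot, y to its left, z up, the work surface at z = 0. Lengths are in m, angles in rad, forces in N, time in s.
With the tool pointing down it reaches from about 0.35 to 0.925 m from the base axis. Payload 6.4 kg.
Tool frame: the origin (TCP) lies at the very end of the fingers, on their centre line; the grasp point (between the pads) lies 19 mm behind it; z points along the fingers, y is the line along which they close (so a half turn about z gives the same grasp; the last joint's range is limited). The gripper opens to 85 mm and grips with 20 to 120 N. Pads are 22 mm wide; open, the fingers measure 114 mm over their backs; the gripper's body (76 mm by 85 mm) begins 54 mm behind the grasp point. The pads swing forward as they close: fully open they stand 13 mm farther back than shut.
Start: joints at [-1.458, 0.245, 1.558, -0, 1.339, -0.174], TCP at [0.184, -0.623, 0.231] pointing down, gripper open.
Joint ranges: [-3.13, 3.13], [-1.02, 2.26], [0.13, 2.54], [-0.95, 4.09], [0.21, 2.88], [-2.74, 2.74]. Speed limits (rad/s): [2.57, 2.57, 3.14, 3.14, 3.14, 3.14].

## Interface

Orientations are given as a unit quaternion [x, y, z, w].
In Python, from cell import robot gives the robot as it stands.
- The arm moves only by the tool send_rows, never from a script. Its argument "steps" is a list of rows, each an object with "offset": the shift along the world's x, y, z in mm, a list of three; "yaw": the turn about the world's z in degrees; "gripper": the opening, from -1 (shut) to 1 (fully open). In form: [{"offset": [dx, dy, dz], "yaw": yaw, "gripper": gripper}, ...]. A call has 1 to 10 rows; each row is the pose to reach, as a shift and turn from the pose commanded when the call began; what a row does not reach only later rows make up. A row lasts 1/12 s, in which the tool goes at most 41.7 mm and 7.16 degrees, less where a joint would pass 70% of its speed; a pose out of reach is approached as far as the arm can. A call with a gripper value outside its range is refused whole. The fingers move at their own pace and stop on an object; "squeeze" is the grip in N (left out, the last holds). Time passes only in rows, so rows that repeat a pose let the fingers close. It gives the time, the measured TCP pose, the force, the opening and the grip force at its end, in the units of the state.
- robot.read_state(): the state, without advancing time (a new reading comes with each control period).
- robot.capture(name): name is "scene" or "top"; returns a dict with "image" (420x560x3 uint8, blue, green, red), "range_z" (420x560 float32, m along the optical axis (not along the pixel's ray), 0 where there is no reading), "mtx" (3x3 intrinsics, pixels), "k1" (the pictures are not rectified: a ray, as slopes to the right and down, at radius r is drawn at 1 + k1 r^2 times it, then the intrinsics apply), "pose" (4x4, takes a point from camera to world coordinates). Camera axes: x right, y up, looking along -z (the intrinsics and any distortion apply to the point x, -y, -z); pixel columns grow to the right and rows downward; lengths in m; the calibration is good to about 2 mm. A picture is of the moment at which its call begins.
- robot.job_done(): hands the job in; it is judged then, once.
The state is a dict: "clock": time; "q": joint angles; "qvel": joint speeds; "tau": joint torques, N m; "tool_pos": TCP position; "tool_rot": TCP orientation; "force": force on the tool from outside, world axes, zero at the start; "moment": the same for the moment, N m; "gripper_width": opening from 0.0 (shut) to 1.0 (fully open); "finger_force": force on a finger pad.
Only numpy, scipy, OpenCV 4.12 (cv2) and the standard library are available. Lean on these libraries where they do the work, as an engineer would, in place of code of your own. Each camera call takes 0.05 s, during which the arm holds its last target. There are 200 camera calls.

## Working session

There is one attempt and no reset: what is moved stays moved. The work goes in short steps, Python scripts to look and compute and a tool call to move; the robot and the scene stay as the last step left them, time stands still between calls to the robot, and variables do not carry over. Pictures are saved under pics/ and viewed, at most 10 in all, crops included, and the job is handed in when it is done.

Besides the shell and the picture viewer there is one more tool, called after ">>>" by a JSON object that holds its "method" and its "body", one argument or row to a line. send_rows: Moves the arm, as the interface text tells. Its arguments: {"type":"object","properties":{"steps":{"type":"array"},"squeeze":{"type":"number"}},"required":["steps"]}

```bash
ls; mkdir -p pics; cat > h.py <<'E'
import numpy as np, cv2
from cell import robot
def shot(cam,name):
    c=robot.capture(cam); cv2.imwrite(f'pics/{name}.png',c['image']); np.savez(f'pics/{name}.npz',**c); return c
def load(name): return dict(np.load(f'pics/{name}.npz'))
def rays(c,uv):
    uv=np.asarray(uv,float).reshape(-1,1,2); k=np.array([float(c['k1']),0,0,0,0])
    p=cv2.undistortPoints(uv,c['mtx'],k)[:,0]
    d=np.c_[p[:,0],-p[:,1],-np.ones(len(p))]
    return c['pose'][:3,3], d@c['pose'][:3,:3].T
def onz(c,uv,z):
    o,d=rays(c,uv); return o+d*((z-o[2])/d[:,2])[:,None]
def cloud(c):
    h,w=c['range_z'].shape; v,u=np.mgrid[:h,:w]
    o,d=rays(c,np.c_[u.ravel(),v.ravel()])
    return (o+d*c['range_z'].ravel()[:,None]).reshape(h,w,3)
E
python3 - <<'E'
from h import *
for n in('scene','top'):
    c=shot(n,n+'0'); print(n,c['pose'].round(3),c['mtx'],c['k1'],(c['range_z']>0).mean())
s=robot.read_state(); print(s)
E
```

```text
pics
scene [[ 0.532  0.372 -0.761 -0.287]
 [-0.847  0.225 -0.482 -0.46 ]
 [-0.008  0.9    0.435  0.483]
 [ 0.     0.     0.     1.   ]] [[385.16132876   0.         281.22935449]
 [  0.         385.16132876 207.08725447]
 [  0.           0.           1.        ]] 0.012189725960997998 0.9959013605442177
top [[ 0.005  0.996 -0.094  0.351]
 [-1.     0.005 -0.002  0.021]
 [-0.002  0.094  0.996  1.205]
 [ 0.     0.     0.     1.   ]] [[404.27769519   0.         281.72907634]
 [  0.         404.27769519 210.83066694]
 [  0.           0.           1.        ]] 0.0006629858623470918 0.996062925170068
{'clock': 0.1, 'q': array([-1.45807754e+00,  2.45736800e-01,  1.55889459e+00,  1.55796838e-05,
        1.33868354e+00, -1.74093950e-01]), 'qvel': array([-0.00030622, -0.00200331, -0.00229077, -0.00040777, -0.00232942,
        0.00076975]), 'tau': array([-1.35667990e-03, -4.30673504e+01, -3.27128148e+01, -1.75387804e-04,
        2.84702212e-03,  3.06008104e-06]), 'tool_pos': array([ 0.18383931, -0.62294319,  0.23029393]), 'tool_rot': array([ 9.89734807e-01,  1.42913504e-01,  3.39979430e-05, -8.60500746e-04]), 'force': array([-0.2841676 , -0.00692649,  0.38020173]), 'moment': array([-0.0710347 , -0.00111601, -0.01786083]), 'finger_force': 0.0, 'gripper_width': 0.9989283840853169}
```

View pics/top0.png

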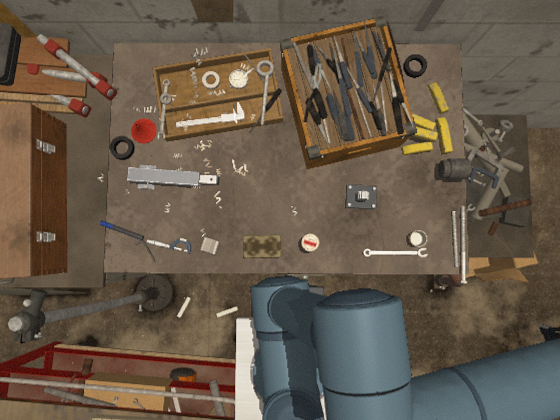

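View pics/scene0.png

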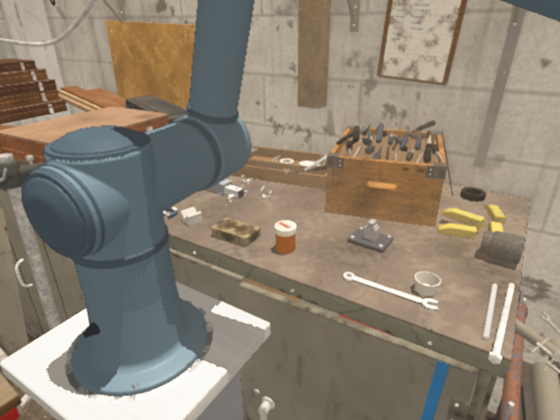

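The top view shows the cover at about (128–200, 168–186) with the tube end at (198–218, 180). The stand is at (361, 196), the crate at (350, 90), jar (310, 242), tin (262, 246), cup (417, 239), vee (209, 245) and spanner (395, 253). In the scene view the stand is at (370, 237), and the tube is mostly hidden behind the arm.

```bash
python3 - <<'E'
from h import *
c=load('top0'); im=c['image']; P=cloud(c)
a=cv2.resize(im[155:200,120:230],None,fx=7,fy=7,interpolation=cv2.INTER_CUBIC)
b=cv2.resize(im[175:217,335:390],None,fx=6,fy=6,interpolation=cv2.INTER_CUBIC)
out=np.zeros((a.shape[0]+b.shape[0],a.shape[1],3),np.uint8); out[:a.shape[0]]=a; out[a.shape[0]:,:b.shape[1]]=b
cv2.imwrite('pics/crop0.png',out)
z=(P[...,2]*1000).round().astype(int)
print(z[164:192,122:224:3]); print(z[180:212,342:381:2])
E
```

```text
[[   2   -5   -2   -1   -1    5    8   -2   -2   -2    0   -2    2   -1
     4   -4    2   -3    1   -6   -1    2   -2   -1   -1    1   -6   -1
    37    2   -1    1    4    0]
 [  -1    0   -6   -2   -2    1    3    6    0    4    2   -2   -5    2
     2 1205   -4   -1   -3    2    1   -4   -2    0   -2   -3    2   -1
    34   -2   -2   -1   -2    1]
 [   1   -2   -3   -1   -3   -1    1    3    5    2    5    4    2    2
     1   -2   -1   -2   -3   12    2   -2    1   -1   -1   -1    0   -6
     1   18   -3    1   -3   -3]
 [  -3   -2   35   33   36   -3    4    2    2    3    2    4    1   -2
     1   -1   -2   -2   -4   -1    0    3   -4    1    6    1   -1   -2
    -3    2    0   -1   -1   -3]
 [  -1    4   32   38   34   37   36   32   36   39    2    0    3    3
    -3    1    1   -4   -1    1   -3   -3   -2   -1    1   -2   -1   -2
    -4   -1    0    3   -3   -2]
 [  -1    3   35   33   34   35   34   36   32   34   36   32   36   37
    33   -2    3    2    9    2    7   -2    1    1    1   -1   -4    2
     0   -1   -1   -2   10   -3]
 [   1    1   31   36   37   34   33  
[... 5173 characters left out ...]
-4  2]
 [ 1  1 12 14 10  8  8 11  6 11  8 13  9 13 11 10 14  1  5 -1]
 [-3 -3 14 10 12  8  8 10 11 12 13  9  9 11 11  7  9  3  1 -2]
 [-2  3  7 15 11  5  4 10  7 10  9 15 10 12 10 11  7  0 -4 -3]
 [-4 -1  8 18 11 12  9 10  3 12 10 10 11  7 12 12 13  2  0 -1]
 [-1 -2 11 10 12 11 10  6  8  7 11  9  8 10 12 14 14  0 -3 -2]
 [-2 -2  6 12 11  5  8 10  7 12  6  8  9 12  8 13  8 -2 -1  3]
 [ 2 -2  1  5 14  9 12  6  8  8  8 10 10 10  9 13 14 -1 -2  1]
 [-4 -1  1 -3 -1 -3 -1  1 -1 -2 -1  5  7  2 11  7 12 -1 -2 -5]
 [ 0 -5 -2  2 -3  2  2 -2 -4 -4 -4 -3  4  3 -2  2  0 -1 -1  1]
 [-4  3 -2 -2  0  2  0  2  2 -1  3 -1 -4  0  0  0  1  0  0 -1]
 [ 3 -1  0  3 -4  1 -2 -5 -2  1 -2 -1  1  0 -5 -2  2  2  0 -1]]
```

View pics/crop0.png

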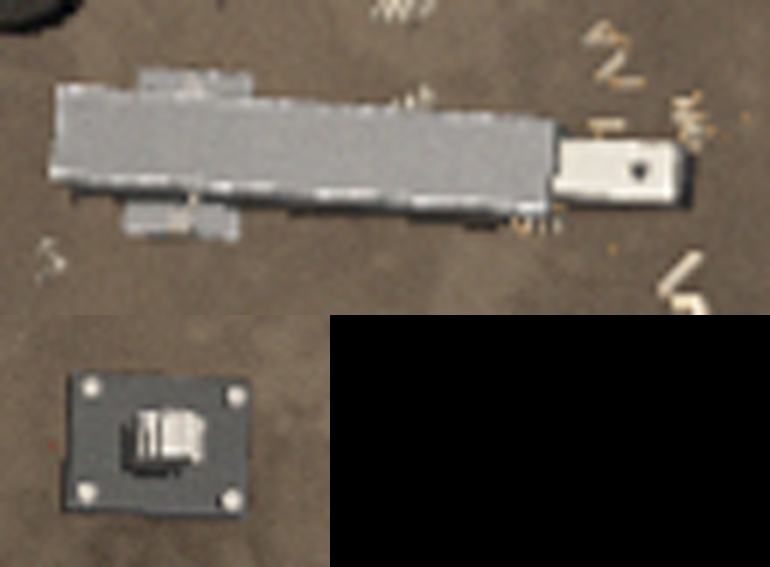

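```bash
cat > m.py <<'E'
from h import *
def rect(c,mask,z):
    cs,_=cv2.findContours(mask.astype(np.uint8),cv2.RETR_EXTERNAL,cv2.CHAIN_APPROX_NONE)
    k=max(cs,key=cv2.contourArea); o=onz(c,k[:,0],z)[:,:2]
    (cx,cy),(w,h),a=cv2.minAreaRect((o*1000).astype(np.float32))
    if w<h: w,h,a=h,w,a+90
    return np.round([cx,cy,w,h,(a+90)%180-90],1)
def box(shape,r0,r1,c0,c1):
    m=np.zeros(shape,bool); m[r0:r1,c0:c1]=1; return m
E
python3 - <<'E'
from m import *
c=load('top0'); z=cv2.medianBlur(cloud(c)[...,2].astype(np.float32),3); g=c['image'].min(2)
s=z.shape
print('cover',rect(c,(z>.029)&(z<.045)&box(s,160,195,120,202),.036))
print('tube white',rect(c,(g>130)&box(s,170,190,200,222),.024))
print('tube z',rect(c,(z>.012)&(z<.045)&box(s,168,195,201,222),.024))
print('stand base',rect(c,(z>.005)&box(s,180,212,340,382),.010))
print('stand top',rect(c,(z>.049)&box(s,180,212,340,382),.055))
print('stand hi',rect(c,(g>120)&box(s,188,204,356,372),.055))
gg=c['image'][168:192,198:222].min(2); print(gg[:,:])
# screws on base
m=((g>130)&box(s,182,212,345,380)).astype(np.uint8); n,l,st,ce=cv2.connectedComponentsWithStats(m)
print(st[1:,4],ce[1:].round(1),(onz(c,ce[1:],.013)*1000).round(1))
for nm,b in dict(jar=(230,256,295,325),tin=(232,262,238,286),cup=(225,251,403,432),vee=(232,258,196,222),span=(243,262,360,432)).items():
    q=z*box(s,*b); print(nm,rect(c,q>.006,.02))
P=cloud(c); h=(P[...,2]>.1)&box(s,0,180,270,430); 
E
```

```text
cover [563.1 373.1 209.5  41.   86.3]
tube white [556.1 242.8  47.7  23.9 -89.7]
tube z [556.1 238.4  50.6  23.9 -89.7]
stand base [ 509.2 -211.1   90.1   70.4   87.2]
stand top [ 509.2 -211.6   17.5   11.5   -0.8]
stand hi [ 506.6 -208.7   28.7   23.1   89.3]
[[ 83  82  83  80  83  77  84  79  83  83  77  80  75  79  79  80  81  82
   74  74  71  99  81  76]
 [ 86  86  76  83  81  84  81  83  82  82  81  82  78  81  80  77  75  73
  121 168 143  99  79  80]
 [ 78  84  85  78  75  77  84  77  79  81  78  78  78  78  80  84  77  73
   97 133 110  79  78  81]
 [ 81  78  80  76  80  80  75  75  73  77  76  78  78  80  82  79  74  78
  130 157 145 124  97  85]
 [144 102  82  79  78  73 114 141 147 147 151 101  78  78  80  80  73  77
  104 128 152 114  86  79]
 [164  96  64  76  71  70  91 118 115 112 116  87  75  69  79  73  73  76
   71 107 155 152 112  89]
 [162  95  92  85  84  79  77  95  68  63  66  67  69  74  73  71  69  69
   71 111 116 112  91  88]
 [162 101 177 189 192 189 195 203 198 196 196 199 214 177 155 147 164 156
  109  89 110 127  90  71]
 [165  99 199 216 213 212 214 2
[... 1290 characters left out ...]
1  80  80  80  75  79  78  74  80  77  82  86  81  81  76  79  74
   74  72  74  78  76  74]
 [ 83  79  80  75  77  80  77  80  76  77  73  82  84  79  81  77  80  71
   74  71  72  71  70  80]
 [ 82  82  83  85  86  81  81  79  76  78  73  77  73  73  77  72  75  76
   72  68 148 172 104  71]]
[ 8  9 72 10 10] [[350.  186.5]
 [374.  188. ]
 [363.6 194.4]
 [349.  204.2]
 [373.2 205.5]] [[ 537.4 -178.7   13. ]
 [ 533.2 -250.1   13. ]
 [ 513.8 -219.    13. ]
 [ 484.3 -175.2   13. ]
 [ 480.8 -246.9   13. ]]
jar [373.3 -57.4  49.7  49.4 -44.9]
tin [359.6  82.9 108.3  64.  -89.7]
cup [ 388.1 -384.2   46.5   28.5   10.7]
vee [361.2 234.5  46.5  40.3  72.5]
span [ 346.5 -228.    20.4   12.5   44.6]
```

>>> {"method": "send_rows", "body": {
  "steps": [
    {"offset":[16,37,0],"yaw":7,"gripper":1},
    {"offset":[32,74,0],"yaw":14,"gripper":1},
    {"offset":[48,111,0],"yaw":21,"gripper":1},
    {"offset":[64,148,0],"yaw":28,"gripper":1},
    {"offset":[80,185,0],"yaw":35,"gripper":1},
    {"offset":[96,222,0],"yaw":42,"gripper":1},
    {"offset":[112,259,0],"yaw":49,"gripper":1},
    {"offset":[128,296,0],"yaw":56,"gripper":1},
    {"offset":[144,333,0],"yaw":63,"gripper":1},
    {"offset":[160,370,0],"yaw":70,"gripper":1}
  ]
}}

```text
clock: 0.93
tool_pos: [0.344, -0.2514, 0.2309]
tool_rot: [0.727, 0.687, 0.0, -0.0]
force: [0.5, -1.1, 0.8]
gripper_width: 1.003
finger_force: 0.0
```

>>> {"method": "send_rows", "body": {
  "steps": [
    {"offset":[16,37,0],"yaw":0,"gripper":1},
    {"offset":[32,74,0],"yaw":0,"gripper":1},
    {"offset":[48,111,0],"yaw":0,"gripper":1},
    {"offset":[64,148,0],"yaw":0,"gripper":1},
    {"offset":[80,185,0],"yaw":0,"gripper":1},
    {"offset":[96,222,0],"yaw":0,"gripper":1},
    {"offset":[112,259,0],"yaw":0,"gripper":1},
    {"offset":[128,296,0],"yaw":0,"gripper":1},
    {"offset":[144,333,0],"yaw":0,"gripper":1},
    {"offset":[160,370,0],"yaw":0,"gripper":1}
  ]
}}

```text
clock: 1.77
tool_pos: [0.504, 0.1188, 0.2309]
tool_rot: [0.729, 0.685, -0.0, -0.0]
force: [0.8, -0.5, 0.5]
gripper_width: 0.997
finger_force: 0.0
```

>>> {"method": "send_rows", "body": {
  "steps": [
    {"offset":[16,37,0],"yaw":0,"gripper":1},
    {"offset":[32,74,0],"yaw":0,"gripper":1},
    {"offset":[46,104,0],"yaw":0,"gripper":1},
    {"offset":[52,118,-20],"yaw":0,"gripper":1},
    {"offset":[52,118,-50],"yaw":0,"gripper":1},
    {"offset":[52,118,-80],"yaw":0,"gripper":1},
    {"offset":[52,118,-110],"yaw":0,"gripper":1},
    {"offset":[52,118,-130],"yaw":0,"gripper":1},
    {"offset":[52,118,-130],"yaw":0,"gripper":1},
    {"offset":[52,118,-130],"yaw":0,"gripper":1}
  ]
}}

```text
clock: 2.6
tool_pos: [0.5549, 0.2343, 0.1001]
tool_rot: [0.729, 0.685, -0.001, -0.001]
force: [0.6, -0.0, 0.4]
gripper_width: 0.998
finger_force: 0.0
```

```bash
python3 - <<'E'
from h import *
s=robot.read_state(); print({k:np.round(s[k],4) for k in('clock','q','tool_pos','tool_rot','force','moment')})
r=s['tool_rot']; print('yaw',2*np.degrees(np.arctan2(r[1],r[0])))
E
```

```text
{'clock': np.float64(2.6), 'q': array([0.2115, 0.2871, 1.7647, 0.    , 1.093 , 0.2738]), 'tool_pos': array([0.5549, 0.2343, 0.1001]), 'tool_rot': array([ 0.7288,  0.6848, -0.0013, -0.0008]), 'force': array([ 0.5943, -0.0446,  0.4275]), 'moment': array([ 0.0623, -0.037 ,  0.0136])}
yaw 86.43227896671644
```

>>> {"method": "send_rows", "body": {
  "steps": [
    {"offset":[0,0,-30],"yaw":0,"gripper":1},
    {"offset":[0,0,-55],"yaw":0,"gripper":1},
    {"offset":[0,0,-75],"yaw":0,"gripper":0.6},
    {"offset":[0,0,-88],"yaw":0,"gripper":0.3},
    {"offset":[0,0,-95],"yaw":0,"gripper":0.1},
    {"offset":[0,0,-97],"yaw":0,"gripper":0},
    {"offset":[0,0,-97],"yaw":0,"gripper":-0.2},
    {"offset":[0,0,-97],"yaw":0,"gripper":-0.4},
    {"offset":[0,0,-97],"yaw":0,"gripper":-1},
    {"offset":[0,0,-97],"yaw":0,"gripper":-1}
  ],
  "squeeze": 60
}}

```text
clock: 3.43
tool_pos: [0.5573, 0.2348, 0.0062]
tool_rot: [0.729, 0.685, 0.001, 0.001]
force: [-1.3, -1.4, 6.2]
gripper_width: 0.266
finger_force: 61.4
```

>>> {"method": "send_rows", "body": {
  "steps": [
    {"offset":[0,0,0],"yaw":0,"gripper":-1},
    {"offset":[0,0,0],"yaw":0,"gripper":-1},
    {"offset":[0,0,0],"yaw":0,"gripper":-1},
    {"offset":[0,0,0],"yaw":0,"gripper":-1}
  ]
}}

```text
clock: 3.77
tool_pos: [0.5573, 0.2348, 0.0062]
tool_rot: [0.729, 0.685, 0.001, 0.001]
force: [-1.3, -1.1, 6.1]
gripper_width: 0.265
finger_force: 61.5
```

>>> {"method": "send_rows", "body": {
  "steps": [
    {"offset":[0,-4,2],"yaw":0,"gripper":-1},
    {"offset":[-1,-14,2],"yaw":0,"gripper":-1},
    {"offset":[-2,-26,2],"yaw":0,"gripper":-1},
    {"offset":[-2,-38,2],"yaw":0,"gripper":-1},
    {"offset":[-3,-50,2],"yaw":0,"gripper":-1},
    {"offset":[-4,-62,2],"yaw":0,"gripper":-1},
    {"offset":[-5,-74,2],"yaw":0,"gripper":-1},
    {"offset":[-6,-86,2],"yaw":0,"gripper":-1},
    {"offset":[-6,-98,2],"yaw":0,"gripper":-1},
    {"offset":[-7,-110,2],"yaw":0,"gripper":-1}
  ]
}}

```text
clock: 4.6
tool_pos: [0.5488, 0.1232, 0.0063]
tool_rot: [0.729, 0.685, -0.0, -0.0]
force: [1.1, 2.8, -1.3]
gripper_width: 0.263
finger_force: 60.6
```

>>> {"method": "send_rows", "body": {
  "steps": [
    {"offset":[-1,-15,0],"yaw":0,"gripper":-1},
    {"offset":[-2,-30,0],"yaw":0,"gripper":-1},
    {"offset":[-3,-45,0],"yaw":0,"gripper":-1},
    {"offset":[-4,-60,0],"yaw":0,"gripper":-1},
    {"offset":[-5,-75,0],"yaw":0,"gripper":-1},
    {"offset":[-6,-90,0],"yaw":0,"gripper":-1},
    {"offset":[-7,-105,0],"yaw":0,"gripper":-1},
    {"offset":[-8,-120,0],"yaw":0,"gripper":-1},
    {"offset":[-9,-135,0],"yaw":0,"gripper":-1},
    {"offset":[-9,-148,0],"yaw":0,"gripper":-1}
  ]
}}

```text
clock: 5.43
tool_pos: [0.5393, -0.0248, 0.0063]
tool_rot: [0.729, 0.685, -0.0, -0.0]
force: [-0.1, 3.6, 0.8]
gripper_width: 0.263
finger_force: 60.8
```

>>> {"method": "send_rows", "body": {
  "steps": [
    {"offset":[0,0,0],"yaw":0,"gripper":-1},
    {"offset":[0,0,0],"yaw":0,"gripper":-0.2},
    {"offset":[0,0,0],"yaw":0,"gripper":0},
    {"offset":[0,0,0],"yaw":0,"gripper":0.2},
    {"offset":[0,0,0],"yaw":0,"gripper":0.3},
    {"offset":[0,0,0],"yaw":0,"gripper":0.3},
    {"offset":[0,0,20],"yaw":0,"gripper":0.3},
    {"offset":[0,0,50],"yaw":0,"gripper":0.3},
    {"offset":[0,0,80],"yaw":0,"gripper":0.3},
    {"offset":[0,0,100],"yaw":0,"gripper":0.3}
  ]
}}

```text
clock: 6.27
tool_pos: [0.541, -0.0233, 0.1091]
tool_rot: [0.729, 0.685, 0.001, 0.001]
force: [1.2, 0.8, 0.4]
gripper_width: 0.651
finger_force: 0.0
```

```bash
python3 - <<'E'
from h import *
s=robot.read_state(); print(s['tool_pos'],s['q'].round(2))
c=shot('top','top1')
cv2.imwrite('pics/top1c.png',cv2.resize(c['image'][140:280,100:440],None,fx=2.3,fy=2.3))
E
```

```text
[ 0.54097002 -0.02331932  0.10908888] [-0.25  0.14  1.92 -0.    1.08 -0.19]
```

View pics/top1c.png

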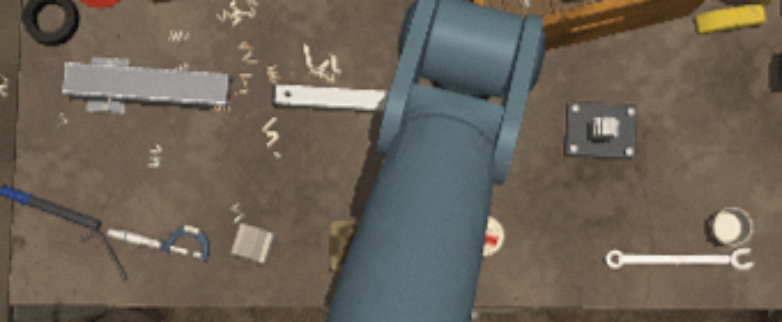

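The tube is out and lies clear of the cover: its left end is at crop (275, 97), about 45 px from the mouth at (228, 90). Everything else is in place.

```bash
python3 - <<'E'
from m import *
c=load('top1'); z=cv2.medianBlur(cloud(c)[...,2].astype(np.float32),3)
m=(z>.012)&(z<.04)&box(z.shape,170,192,214,262)
r=rect(c,m,.024); print(r)
g=c['image'].min(2); r2=rect(c,(g>130)&box(z.shape,170,192,222,262),.024); print('white',r2)
v,u=np.nonzero(m); p=onz(c,np.c_[u,v],.024)*1000
print(p.max(0),p.min(0))
# centreline per column
cx=[(onz(c,[[k,v[u==k].mean()]],.024)[0]*1000) for k in sorted(set(u))][2:-1]; cx=np.array(cx); f=np.polyfit(cx[:,1],cx[:,0],1); print(f,np.degrees(np.arctan2(1,f[0])),'end y',p[:,1].max())
for e in(p[:,1].max(),): 
  t=np.array([f[0],1])/np.hypot(f[0],1); E=np.array([np.polyval(f,e),e]); print('end',E,'mid',E-130*t)
E
```

```text
[549.2 149.3 128.9  25.4  86.4]
white [548.5 143.5 117.2  25.2  86.7]
[565.23687295 213.21889178  24.        ] [532.89557818  85.73661685  24.        ]
[6.25739167e-02 5.39864697e+02] 86.41944700970477 end y 213.21889177999597
end [553.20663779 213.21889178] mid [545.08790752  83.472654  ]
```

>>> {"method": "send_rows", "body": {
  "steps": [
    {"offset":[1,25,0],"yaw":0,"gripper":0.3},
    {"offset":[3,55,0],"yaw":0,"gripper":0.3},
    {"offset":[4,85,0],"yaw":0,"gripper":0.3},
    {"offset":[5,108,0],"yaw":0,"gripper":0.3},
    {"offset":[5,108,0],"yaw":0,"gripper":0.3},
    {"offset":[5,108,0],"yaw":0,"gripper":0.3},
    {"offset":[5,108,0],"yaw":0,"gripper":0.3},
    {"offset":[5,108,0],"yaw":0,"gripper":0.3}
  ]
}}

```text
clock: 6.98
tool_pos: [0.5449, 0.0838, 0.1062]
tool_rot: [0.729, 0.684, -0.0, 0.0]
force: [-0.2, -0.3, -0.7]
gripper_width: 0.648
finger_force: 0.0
```

```bash
cat > feel.py <<'E'
import sys
from h import *
L=[]
for i in range(16):
    robot.capture('top'); s=robot.read_state(); L.append(np.r_[s['force'],s['moment'],s['tau']])
L=np.array(L); np.save(sys.argv[1],L.mean(0))
print(s['clock'],s['tool_pos'].round(4),s['tool_rot'].round(4),s['gripper_width'],s['finger_force']); print('mean',L.mean(0).round(3)); print('std',L.std(0).round(3))
E
python3 feel.py tare1.npy
```

```text
7.7833 [0.5449 0.0846 0.1063] [ 0.7288  0.6848 -0.     -0.    ] 0.6495300130032953 0.0
mean [ 1.8300e-01 -1.9000e-02 -4.9000e-02  4.0000e-03  9.0000e-03  2.0000e-03
  1.4000e-02 -3.5550e+01 -2.8498e+01  0.0000e+00  0.0000e+00 -1.0000e-03]
std [0.452 0.408 0.335 0.033 0.031 0.029 0.106 0.007 0.011 0.002 0.001 0.001]
```

>>> {"method": "send_rows", "body": {
  "steps": [
    {"offset":[0,0,-30],"yaw":0,"gripper":0.3},
    {"offset":[0,0,-60],"yaw":0,"gripper":0.3},
    {"offset":[0,0,-82],"yaw":0,"gripper":0.2},
    {"offset":[0,0,-95],"yaw":0,"gripper":0},
    {"offset":[0,0,-100],"yaw":0,"gripper":-0.2},
    {"offset":[0,0,-100],"yaw":0,"gripper":-0.4},
    {"offset":[0,0,-100],"yaw":0,"gripper":-1},
    {"offset":[0,0,-100],"yaw":0,"gripper":-1},
    {"offset":[0,0,-100],"yaw":0,"gripper":-1},
    {"offset":[0,0,-100],"yaw":0,"gripper":-1}
  ],
  "squeeze": 110
}}

```text
clock: 8.62
tool_pos: [0.5449, 0.0846, 0.0067]
tool_rot: [0.729, 0.685, 0.0, 0.0]
force: [0.4, 0.1, -6.0]
gripper_width: 0.251
finger_force: 109.2
```

>>> {"method": "send_rows", "body": {
  "steps": [
    {"offset":[0,0,3],"yaw":0,"gripper":-1},
    {"offset":[0,0,6],"yaw":0,"gripper":-1},
    {"offset":[0,0,10],"yaw":0,"gripper":-1},
    {"offset":[0,0,14],"yaw":0,"gripper":-1},
    {"offset":[0,0,18],"yaw":0,"gripper":-1},
    {"offset":[0,0,20],"yaw":0,"gripper":-1},
    {"offset":[0,0,20],"yaw":0,"gripper":-1},
    {"offset":[0,0,20],"yaw":0,"gripper":-1},
    {"offset":[0,0,20],"yaw":0,"gripper":-1},
    {"offset":[0,0,20],"yaw":0,"gripper":-1}
  ]
}}

```text
clock: 9.45
tool_pos: [0.5446, 0.0845, 0.026]
tool_rot: [0.729, 0.685, -0.0, -0.0]
force: [0.1, 0.1, -6.2]
gripper_width: 0.25
finger_force: 109.3
```

```bash
python3 feel.py lift1.npy; python3 - <<'E'
import numpy as np
d=np.load('lift1.npy')-np.load('tare1.npy'); print(d.round(3))
E
```

```text
10.25 [0.5449 0.0845 0.0263] [ 0.7288  0.6847 -0.     -0.    ] 0.2516985276148246 109.25622224807739
mean [ 3.5000e-02 -3.4000e-02 -5.5050e+00 -7.0000e-02  9.0000e-03 -4.0000e-03
  1.0000e-03 -4.0819e+01 -2.7537e+01  5.6000e-02  1.0000e-03 -0.0000e+00]
std [0.61  0.4   0.549 0.026 0.026 0.027 0.001 0.026 0.013 0.    0.001 0.   ]
[-1.480e-01 -1.400e-02 -5.456e+00 -7.400e-02  1.000e-03 -6.000e-03
 -1.300e-02 -5.269e+00  9.620e-01  5.600e-02  0.000e+00  1.000e-03]
```

>>> {"method": "send_rows", "body": {
  "steps": [
    {"offset":[0,0,-6],"yaw":0,"gripper":-1},
    {"offset":[0,0,-12],"yaw":0,"gripper":-1},
    {"offset":[0,0,-17],"yaw":0,"gripper":-1},
    {"offset":[0,0,-20],"yaw":0,"gripper":-1},
    {"offset":[0,0,-20],"yaw":0,"gripper":-0.4},
    {"offset":[0,0,-20],"yaw":0,"gripper":-0.3},
    {"offset":[0,0,-20],"yaw":0,"gripper":-0.2},
    {"offset":[0,0,-20],"yaw":0,"gripper":-0.1},
    {"offset":[0,7,-20],"yaw":0,"gripper":-0.1},
    {"offset":[1,14,-20],"yaw":0,"gripper":-0.1}
  ]
}}

```text
clock: 11.08
tool_pos: [0.546, 0.0989, 0.0064]
tool_rot: [0.729, 0.684, 0.0, 0.0]
force: [0.4, -0.2, -0.3]
gripper_width: 0.449
finger_force: 0.0
```

>>> {"method": "send_rows", "body": {
  "steps": [
    {"offset":[0,0,0],"yaw":0,"gripper":-0.1},
    {"offset":[0,0,0],"yaw":0,"gripper":-0.1},
    {"offset":[0,0,0],"yaw":0,"gripper":-0.4},
    {"offset":[0,0,0],"yaw":0,"gripper":-1},
    {"offset":[0,0,0],"yaw":0,"gripper":-1},
    {"offset":[0,0,0],"yaw":0,"gripper":-1},
    {"offset":[0,0,0],"yaw":0,"gripper":-1},
    {"offset":[0,0,0],"yaw":0,"gripper":-1}
  ]
}}

```text
clock: 11.75
tool_pos: [0.5458, 0.0987, 0.0067]
tool_rot: [0.729, 0.685, -0.0, -0.0]
force: [-3.1, 1.4, 5.7]
gripper_width: 0.255
finger_force: 109.3
```

>>> {"method": "send_rows", "body": {
  "steps": [
    {"offset":[0,0,4],"yaw":0,"gripper":-1},
    {"offset":[0,0,10],"yaw":0,"gripper":-1},
    {"offset":[0,0,20],"yaw":0,"gripper":-1},
    {"offset":[0,0,35],"yaw":0,"gripper":-1},
    {"offset":[0,0,50],"yaw":0,"gripper":-1},
    {"offset":[0,0,65],"yaw":0,"gripper":-1},
    {"offset":[0,0,80],"yaw":0,"gripper":-1},
    {"offset":[0,0,90],"yaw":0,"gripper":-1},
    {"offset":[0,0,90],"yaw":0,"gripper":-1},
    {"offset":[0,0,90],"yaw":0,"gripper":-1}
  ]
}}

```text
clock: 12.58
tool_pos: [0.546, 0.0985, 0.0966]
tool_rot: [0.729, 0.685, 0.0, 0.0]
force: [-1.0, -0.6, -6.5]
gripper_width: 0.246
finger_force: 108.6
```

```bash
python3 feel.py lift2.npy; python3 - <<'E'
import numpy as np
d=np.load('lift2.npy')-np.load('tare1.npy'); print(d.round(3))
from m import *
c=shot('top','top2'); shot('scene','scene2'); z=cloud(c)[...,2]; np.set_printoptions(linewidth=250); print((z[172:190,212:280:4]*1000).round().astype(int))
cv2.imwrite('pics/s2.png',cv2.resize(np.vstack([c['image'][150:220,120:400],load('scene2')['image'][150:290,120:400]]),None,fx=2.6,fy=2.6))
E
```

```text
13.3833 [0.5459 0.0986 0.0963] [ 0.7288  0.6848 -0.     -0.    ] 0.25212104121007456 108.63280534744263
mean [-1.1000e-02  5.0000e-03 -6.0140e+00  2.0000e-03 -1.6000e-02 -7.0000e-03
 -3.0000e-03 -3.9362e+01 -3.0858e+01 -9.0000e-03 -1.0000e-03 -0.0000e+00]
std [0.541 0.439 0.389 0.033 0.034 0.02  0.007 0.349 0.288 0.    0.015 0.   ]
[-1.940e-01  2.500e-02 -5.966e+00 -2.000e-03 -2.500e-02 -9.000e-03
 -1.600e-02 -3.812e+00 -2.360e+00 -9.000e-03 -2.000e-03  1.000e-03]
[[   0  423  424  406  350  367  368  370  367  370  368  368  370  370  421  418   -5]
 [   1  422  424  410  349  366  363  364  370  367  365  367  367  368  423  420   -2]
 [  -1  423  422  405  354  363  363  360  364  360  361  364  364  364  423  418    1]
 [   1  424  422  405  350  353  354  357  356  357  359  359  361  360  425  421  112]
 [   2  424  426  406  349  113  110  348  349  352  350  350  356  356  424  423  114]
 [  -1  427  425  405  348  111  111  271  312  314  313  308  270  423  425  421  111]
 [  -6  425  428  403  426  426  427  426  426 1205  314  289  269  425  427  420  116]
 [   1  430  42
[... 253 characters left out ...]
-1  431  434  423  426  433  435  437  438  431  433  430  424  427  430  409  115]
 [  -1  431  431  425  428  431  435  437  435  437  431  430  428  431  431  409  115]
 [  -4  432  435  422  430  435  439  438  439  438  432  428  427  430  432  409   96]
 [  -2  432  435  426  429  435  439  440  441  439  434  429  427  431  431  404   -3]
 [  -2  432  435  424  429  434  440  441  441  438  435  433  426  430  434  401   -2]
 [  -2  433  433  425  432  438  443  444  443  442  438  431  427  434  433  401    2]
 [   0  435  435  423  429  440  443  444  445  445  439  434  427  435  434  398   -2]
 [   2  433  435  420 1205  441  444  448  445  443  437  433  425  434  435  394   -2]]
```

View pics/s2.png

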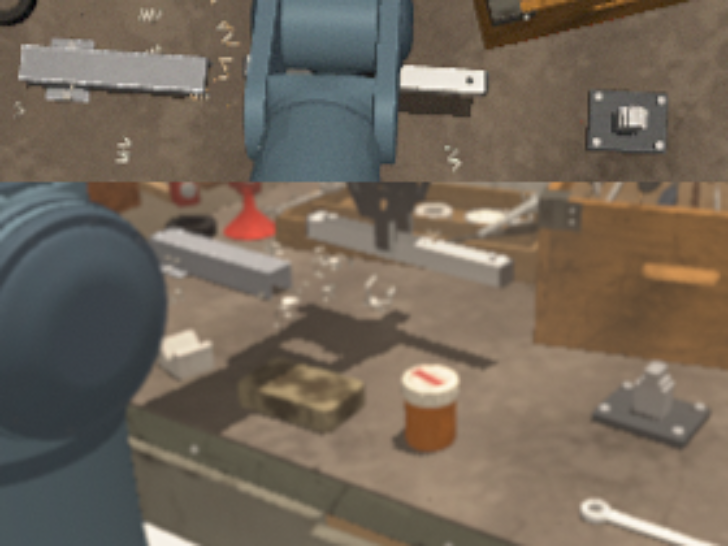

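The tube hangs level in the grip: its top is at z ≈ 112 mm at both visible ends. The scene crop shows it across (310–510, 215–280) with the hand at its balance point, and nothing else has been disturbed. Moment and joint-4 torque both put the balance point within about 2 mm of the grip.

>>> {"method": "send_rows", "body": {
  "steps": [
    {"offset":[-14,-12,0],"yaw":0,"gripper":-1},
    {"offset":[-30,-36,2],"yaw":0,"gripper":-1},
    {"offset":[-44,-64,4],"yaw":0,"gripper":-1},
    {"offset":[-52,-94,4],"yaw":0,"gripper":-1},
    {"offset":[-56,-124,4],"yaw":0,"gripper":-1},
    {"offset":[-56,-154,4],"yaw":0,"gripper":-1},
    {"offset":[-56,-184,4],"yaw":0,"gripper":-1},
    {"offset":[-56,-214,4],"yaw":0,"gripper":-1},
    {"offset":[-54,-240,4],"yaw":0,"gripper":-1},
    {"offset":[-50,-260,4],"yaw":0,"gripper":-1}
  ]
}}

```text
clock: 14.32
tool_pos: [0.4957, -0.1637, 0.1006]
tool_rot: [0.729, 0.684, -0.0, 0.0]
force: [0.2, 0.3, -5.2]
gripper_width: 0.249
finger_force: 108.9
```

>>> {"method": "send_rows", "body": {
  "steps": [
    {"offset":[3,-16,0],"yaw":0,"gripper":-1},
    {"offset":[7,-30,0],"yaw":0,"gripper":-1},
    {"offset":[11,-42,0],"yaw":0,"gripper":-1},
    {"offset":[13,-48,0],"yaw":0,"gripper":-1},
    {"offset":[13,-48,0],"yaw":0,"gripper":-1},
    {"offset":[13,-48,0],"yaw":0,"gripper":-1},
    {"offset":[13,-48,0],"yaw":0,"gripper":-1}
  ]
}}

```text
clock: 14.9
tool_pos: [0.5086, -0.2085, 0.0999]
tool_rot: [0.728, 0.685, -0.0, -0.001]
force: [-0.7, -0.2, -5.0]
gripper_width: 0.251
finger_force: 108.9
```

```bash
python3 feel.py hold3.npy; python3 - <<'E'
import numpy as np
d=np.load('hold3.npy')-np.load('tare1.npy'); print(d.round(3))
from m import *
c=shot('top','top3'); d=shot('scene','scene3')
for n,q in(('top',c),('scene',d)):
    P=cloud(q); k=(P[...,2]>.07)&(P[...,2]<.14)&(abs(P[...,0]-.51)<.03)&(P[...,1]>-.36)&(P[...,1]<-.05)&(q['image'].min(2)>110)
    p=P[k]*1000; print(n,len(p))
    if len(p)>30:
        for a in range(-360,-50,30):
            t=p[(p[:,1]>a)&(p[:,1]<=a+30)]
            if len(t)>5: print(a,len(t),np.percentile(t,[50,90],axis=0).round(1).tolist())
cv2.imwrite('pics/s3.png',cv2.resize(np.hstack([c['image'][150:290,270:430],d['image'][150:290,230:470]]),None,fx=2,fy=2))
E
```

```text
15.7 [ 0.5089 -0.2095  0.1003] [ 0.7288  0.6847 -0.     -0.    ] 0.251156577713058 108.88598084449768
mean [ 2.2000e-02 -8.2000e-02 -5.3780e+00 -1.0000e-03  7.0000e-03 -1.0000e-03
  1.0000e-03 -3.8622e+01 -3.0904e+01 -7.0000e-03 -3.0000e-03  0.0000e+00]
std [0.483 0.39  0.442 0.015 0.023 0.023 0.07  0.048 0.052 0.002 0.003 0.   ]
[-1.610e-01 -6.200e-02 -5.329e+00 -5.000e-03 -2.000e-03 -2.000e-03
 -1.300e-02 -3.072e+00 -2.406e+00 -7.000e-03 -4.000e-03  1.000e-03]
top 101
-360 20 [[492.9, -347.4, 118.3], [498.6, -341.9, 119.9]]
-150 15 [[519.7, -123.3, 116.1], [525.3, -120.6, 117.7]]
-120 62 [[514.1, -107.1, 117.2], [524.6, -100.9, 119.2]]
scene 1199
-360 113 [[490.4, -338.2, 113.2], [505.9, -331.4, 116.8]]
-330 191 [[491.3, -315.1, 111.2], [506.4, -303.0, 116.8]]
-300 183 [[493.1, -285.1, 111.5], [507.6, -272.6, 116.9]]
-270 167 [[495.6, -255.0, 111.5], [510.5, -243.9, 116.8]]
-240 123 [[496.8, -229.6, 109.7], [509.1, -219.9, 117.0]]
-210 61 [[499.1, -186.7, 107.3], [506.8, -181.5, 116.6]]
-180 136 [[500.6, -165.1, 110.3], [512.0, -152.8, 116.8]]
-150 122 [[502.6, -135.0, 110.4], [512.5, -123.2, 116.7]]
-120 103 [[504.6, -108.1, 112.1], [519.1, -98.8, 117.1]]
```

View pics/s3.png

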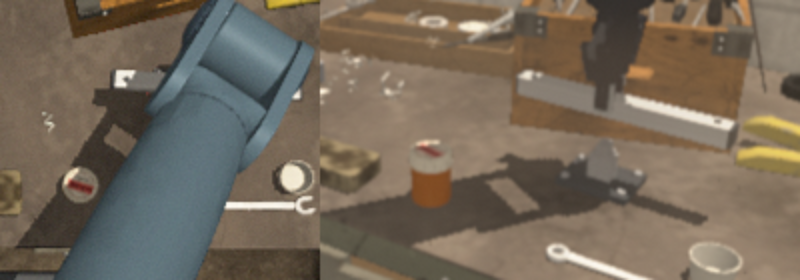

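The tube is held level over the stand, with its top at 117 mm along its whole length, and the stand shows beneath it at about (600, 165) in the crop. I'll lower it now.

>>> {"method": "send_rows", "body": {
  "steps": [
    {"offset":[0,-1,-8],"yaw":0,"gripper":-1},
    {"offset":[0,-1,-18],"yaw":0,"gripper":-1},
    {"offset":[0,-1,-26],"yaw":0,"gripper":-1},
    {"offset":[0,-1,-32],"yaw":0,"gripper":-1},
    {"offset":[0,-1,-35],"yaw":0,"gripper":-1},
    {"offset":[0,-1,-35],"yaw":0,"gripper":-1},
    {"offset":[0,-1,-35],"yaw":0,"gripper":-1}
  ]
}}

```text
clock: 16.38
tool_pos: [0.5088, -0.2104, 0.065]
tool_rot: [0.729, 0.685, -0.0, -0.0]
force: [0.3, -0.4, -4.4]
gripper_width: 0.25
finger_force: 109.0
```

```bash
cat > f.py <<'E'
from h import *
L=[]
for i in range(5):
    robot.capture('top'); s=robot.read_state(); L.append(np.r_[s['force'],s['moment'],s['tau'][3]])
print(s['clock'],s['tool_pos'].round(4),np.mean(L,0).round(3))
E
python3 f.py
```

```text
16.6333 [ 0.5092 -0.2107  0.0658] [ 5.900e-02 -2.150e-01 -5.681e+00 -1.000e-03  7.000e-03 -1.700e-02
 -7.000e-03]
```

>>> {"method": "send_rows", "body": {
  "steps": [
    {"offset":[0,0,-1],"yaw":0,"gripper":-1},
    {"offset":[0,0,-1],"yaw":0,"gripper":-1},
    {"offset":[0,0,-2],"yaw":0,"gripper":-1},
    {"offset":[0,0,-2],"yaw":0,"gripper":-1}
  ]
}}

```text
clock: 16.97
tool_pos: [0.5088, -0.2104, 0.0631]
tool_rot: [0.729, 0.685, -0.0, -0.0]
force: [0.5, -0.1, -5.5]
gripper_width: 0.25
finger_force: 109.0
```

```bash
python3 f.py
```

```text
17.2167 [ 0.5089 -0.2104  0.0633] [-0.033  0.187 -5.428  0.008 -0.009  0.016 -0.007]
```

>>> {"method": "send_rows", "body": {
  "steps": [
    {"offset":[0,0,-1],"yaw":0,"gripper":-1},
    {"offset":[0,0,-1],"yaw":0,"gripper":-1},
    {"offset":[0,0,-1],"yaw":0,"gripper":-1}
  ]
}}

```text
clock: 17.47
tool_pos: [0.5088, -0.2104, 0.0622]
tool_rot: [0.729, 0.685, -0.0, -0.0]
force: [-0.1, 0.4, -5.3]
gripper_width: 0.252
finger_force: 109.0
```

```bash
python3 f.py
```

```text
17.7167 [ 0.5089 -0.2105  0.0623] [ 1.730e-01  1.970e-01 -5.917e+00  5.000e-03 -5.000e-03  3.000e-03
 -7.000e-03]
```

>>> {"method": "send_rows", "body": {
  "steps": [
    {"offset":[0,0,-0.7],"yaw":0,"gripper":-1},
    {"offset":[0,0,-0.7],"yaw":0,"gripper":-1},
    {"offset":[0,0,-0.7],"yaw":0,"gripper":-1}
  ]
}}

```text
clock: 17.97
tool_pos: [0.509, -0.2106, 0.0617]
tool_rot: [0.729, 0.685, 0.0, 0.0]
force: [-0.4, 0.7, -4.2]
gripper_width: 0.25
finger_force: 109.2
```

```bash
python3 f.py
```

```text
18.2167 [ 0.509  -0.2106  0.0618] [ 4.210e-01  6.200e-02 -4.414e+00  3.900e-02 -1.300e-02  2.000e-03
 -1.600e-02]
```

>>> {"method": "send_rows", "body": {
  "steps": [
    {"offset":[0,0,-0.6],"yaw":0,"gripper":-1},
    {"offset":[0,0,-0.6],"yaw":0,"gripper":-1},
    {"offset":[0,0,-0.6],"yaw":0,"gripper":-1}
  ]
}}

```text
clock: 18.47
tool_pos: [0.509, -0.2106, 0.0617]
tool_rot: [0.729, 0.685, -0.0, 0.0]
force: [-3.9, 1.8, 4.0]
gripper_width: 0.249
finger_force: 110.0
```

```bash
python3 f.py
```

```text
18.7167 [ 0.5091 -0.2106  0.0617] [-3.7    2.326  5.438  0.402  0.671 -0.008  0.072]
```

>>> {"method": "send_rows", "body": {
  "steps": [
    {"offset":[0,0,0.4],"yaw":0,"gripper":-1},
    {"offset":[0,0,0.4],"yaw":0,"gripper":-1},
    {"offset":[0,0,0.4],"yaw":0,"gripper":-1}
  ]
}}

```text
clock: 18.97
tool_pos: [0.5091, -0.2106, 0.0617]
tool_rot: [0.729, 0.685, 0.0, 0.0]
force: [-3.0, 1.8, 3.5]
gripper_width: 0.252
finger_force: 110.1
```

```bash
python3 f.py
```

```text
19.2167 [ 0.509  -0.2106  0.0617] [-2.995  2.021  4.831  0.321  0.548  0.014  0.051]
```

>>> {"method": "send_rows", "body": {
  "steps": [
    {"offset":[0,0,0.4],"yaw":0,"gripper":-1},
    {"offset":[0,0,0.4],"yaw":0,"gripper":-1},
    {"offset":[0,0,0.4],"yaw":0,"gripper":-1},
    {"offset":[0,0,0.4],"yaw":0,"gripper":-1}
  ],
  "squeeze": 20
}}

```text
clock: 19.55
tool_pos: [0.509, -0.2106, 0.0617]
tool_rot: [0.729, 0.685, 0.0, 0.0]
force: [-1.2, 0.4, 1.1]
gripper_width: 0.254
finger_force: 109.9
```

```bash
python3 f.py
```

```text
19.8 [ 0.509  -0.2105  0.0617] [-0.197  0.055  0.889  0.073  0.061 -0.001 -0.019]
```

>>> {"method": "send_rows", "body": {
  "steps": [
    {"offset":[0,0,0],"yaw":0,"gripper":-0.48},
    {"offset":[0,0,0],"yaw":0,"gripper":-0.46},
    {"offset":[0,0,0],"yaw":0,"gripper":-0.44},
    {"offset":[0,0,0],"yaw":0,"gripper":-0.4},
    {"offset":[0,0,0],"yaw":0,"gripper":-0.3},
    {"offset":[0,0,0],"yaw":0,"gripper":-0.2},
    {"offset":[0,0,0],"yaw":0,"gripper":-0.1},
    {"offset":[0,0,0],"yaw":0,"gripper":-0.1}
  ]
}}

```text
clock: 20.47
tool_pos: [0.509, -0.2106, 0.062]
tool_rot: [0.729, 0.685, 0.0, 0.0]
force: [-0.3, 0.3, -0.3]
gripper_width: 0.446
finger_force: 0.0
```

```bash
python3 f.py;  cat > lvl.py <<'E'
from h import *
d=shot('scene','scene_l'); P=cloud(d)*1000
k=(P[...,2]>45)&(P[...,2]<130)&(abs(P[...,0]-509)<35)&(P[...,1]>-365)&(P[...,1]<-50)&(d['image'].min(2)>110)
p=P[k]
for a in range(-370,-80,30):
    t=p[(p[:,1]>a)&(p[:,1]<=a+30)]
    if len(t)>5: print(a,len(t),np.percentile(t[:,2],90).round(1),np.median(t[:,0]).round(1))
E
python3 lvl.py
```

```text
20.7167 [ 0.5089 -0.2105  0.0618] [-0.18  -0.143 -0.253 -0.007  0.011 -0.026 -0.   ]
-370 49 78.3 490.3
-340 205 78.7 490.8
-310 195 78.6 492.4
-280 180 78.3 494.3
-250 167 78.5 496.7
-220 18 77.8 497.8
-190 133 78.1 499.9
-160 137 78.4 501.8
-130 125 78.6 503.9
-100 13 78.4 507.8
```

Released and level. Next I'll retreat straight up.

>>> {"method": "send_rows", "body": {
  "steps": [
    {"offset":[0,0,0],"yaw":0,"gripper":0.2},
    {"offset":[0,0,0],"yaw":0,"gripper":0.2},
    {"offset":[0,0,4],"yaw":0,"gripper":0.2},
    {"offset":[0,0,12],"yaw":0,"gripper":0.2},
    {"offset":[0,0,25],"yaw":0,"gripper":0.2},
    {"offset":[0,0,45],"yaw":0,"gripper":0.2},
    {"offset":[0,0,70],"yaw":0,"gripper":0.2},
    {"offset":[0,0,95],"yaw":0,"gripper":0.2},
    {"offset":[0,0,115],"yaw":0,"gripper":0.2},
    {"offset":[0,0,120],"yaw":0,"gripper":0.2}
  ]
}}

```text
clock: 21.6
tool_pos: [0.5111, -0.2119, 0.1875]
tool_rot: [0.729, 0.685, 0.001, 0.004]
force: [0.7, -0.4, 1.4]
gripper_width: 0.598
finger_force: 0.0
```

>>> {"method": "send_rows", "body": {
  "steps": [
    {"offset":[0,0,0],"yaw":0,"gripper":0.2},
    {"offset":[0,0,0],"yaw":0,"gripper":0.2},
    {"offset":[0,0,0],"yaw":0,"gripper":0.2},
    {"offset":[0,0,0],"yaw":0,"gripper":0.2},
    {"offset":[0,0,0],"yaw":0,"gripper":0.2},
    {"offset":[0,0,0],"yaw":0,"gripper":0.2},
    {"offset":[0,0,0],"yaw":0,"gripper":0.2},
    {"offset":[0,0,0],"yaw":0,"gripper":0.2},
    {"offset":[0,0,0],"yaw":0,"gripper":0.2},
    {"offset":[0,0,0],"yaw":0,"gripper":0.2}
  ]
}}

```text
clock: 22.43
tool_pos: [0.5089, -0.2105, 0.1818]
tool_rot: [0.729, 0.685, -0.0, -0.0]
force: [0.4, -0.1, -0.9]
gripper_width: 0.599
finger_force: 0.0
```

```bash
python3 lvl.py; python3 - <<'E'
from h import *
d=load('scene_l'); cv2.imwrite('pics/s4.png',cv2.resize(d['image'][130:330,120:480],None,fx=2,fy=2))
E
```

```text
-370 51 78.2 489.5
-340 203 78.3 490.6
-310 195 78.4 492.7
-280 183 78.4 494.6
-250 172 78.4 496.6
-220 154 78.5 498.4
-190 142 78.4 500.5
-160 134 78.1 502.0
-130 130 78.6 503.8
-100 13 78.8 509.1
```

View pics/s4.png

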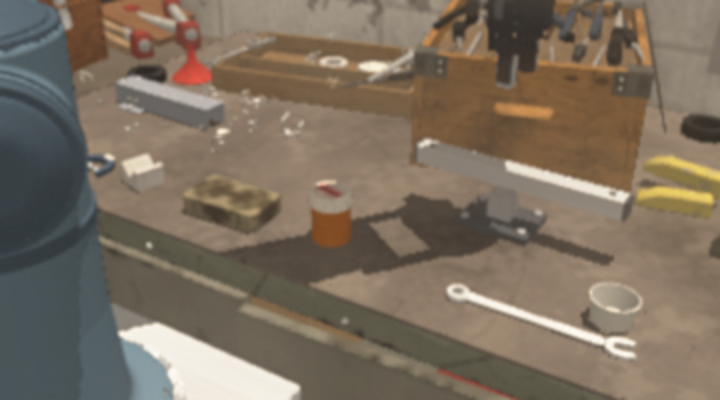

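The tube rests level on the stand, running from (420, 150) to (628, 205) in the crop. Its top is at 78.4 mm along its length, the hand is clear above it, and the other items have not moved.

```bash
python3 -c "
from cell import robot; print(robot.job_done())"
```

```text
the job is handed in; nothing more can be done
None
```

The tube was drawn out, laid down and let go, then picked up again, its balance point felt about 12 mm from its middle, and it now rests level by itself on the stand; job handed in at about 22.5 s, with the hand clear and the loose items left where they were.

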